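# Price check: hold the red ornament box up to the scanner

## Task

A customer wants the price of the red ornament box: draw it straight out from under the display riser without bumping the riser, leaving everything else standing where it is. Then hold it up in the air in front of the barcode scanner on its stand, right way up, with the barcode on the back of the box squarely facing the tilted scanner window, centred on it and about 10 cm from it, without touching the scanner. Finish while holding it steady there, still in the gripper.

Things in the scene. Friction and masses are not known exactly. Their poses are not given: they have to be found in the camera images.
- red_box: the red carton, 120 mm deep (x) x 56 wide (y) x 64 high (z), about 0.16 kg, rigid. Origin at the centre of its underside; z up; x points from its front (picture panel, towards the robot) to its back (barcode). It stands in one of three places under the riser, 112 mm apart (56 mm free between boxes): the front 55 to 75 mm stick out before the deck, the back end is under it.
- red_label (a point): centre of the barcode label (46 x 36 mm, white with black bars) on the back face (+x) of the red box: 60 mm behind and 32 mm above the box's origin; axes as the box
- riser: fixed wooden display riser (open bridge), 200 mm deep (x) x 370 wide (y); deck underside 78 mm above the table (14 mm above the boxes), deck top 92 mm; a leg at each end, front and back open. Origin on the table under its middle; x points away from the robot's side, so the deck's front edge is at x = -100 mm; z up. The samples stand 50 mm or more behind that edge.
- white_box: white carton under the riser, same size and build as the red box (120 x 56 x 64 mm); origin at the centre of its underside; stock to be left standing where it is
- green_box: green carton under the riser, same size and build as the red box (120 x 56 x 64 mm); origin at the centre of its underside; stock to be left standing where it is
- scanner: fixed barcode scanner stand: round black foot 116 mm across, stem and fork, the fork's pivots 210 mm above the table; origin on the table under the pivots, its front (-x) is the scanner's window side
- scanner_head: the scanner's grey head, 60 mm deep (x) x 78 wide (y) x 90 high (z), in the fork, tilted so that its window looks 0.05 to 0.45 rad down; stiff, stays as it is. Origin at its centre on the pivot axis. The dark red window (56 x 44 mm) is centred on its front face, 34 mm from the origin along -x, and looks along -x towards the robot's side; z is the head's own up
- scan_spot (a point): the point in the air 100 mm straight out from the window's centre (134 mm along -x from the head's origin), where the barcode's centre belongs; axes as the head. The label faces the window squarely, right way up, when the box's x, y and z axes are parallel to the head's and point the same way
- angel: white winged figurine, 60 mm across the foot, 129 mm tall, on the riser's deck; origin at the centre of its foot
- frame: white picture frame with easel leg, 135 mm wide, 150 mm tall, about 75 mm deep with the leg, on the riser's deck; origin under the front panel
- pink_mug: pink mug, 82 mm across, 95 mm tall, on the table to the right; origin at the centre of its underside
- white_mug: white mug, 82 mm across, 95 mm tall, on the table at the back between riser and scanner; origin at the centre of its underside
- dome: red glass paperweight, 72 mm across, 32 mm high, on the table at the left; origin at the centre of its underside
Things that resemble listed ones, but are neither listed nor needed, are in the scene too. Leave any purple look-alike of the white_box alone.

How it is judged:
By the outcome, as a careful person would: the job done as asked, in the order asked, and still so for the second after the job is handed in, while the arm keeps its last pose, push and grip.
It also fails if it takes over 45 s, if anything falls off the work surface, if the arm or the gripper's body presses on something with over 40 N, if the wrist force passes 120 N, or if a joint passes its speed limit or range.

## Robot

A 6-joint arm with a two-finger parallel gripper is mounted at the origin on the work surface. World frame = base frame: x ahead of the robot, y to its left, z up, the work surface at z = 0. Lengths are in m, angles in rad, forces in N, time in s.
With the tool pointing down it reaches from about 0.35 to 0.975 m from the base axis. Payload 7.1 kg.
Tool frame: the origin (TCP) lies at the very end of the fingers, on their centre line; the grasp point (between the pads) lies 19 mm behind it; x points along the fingers, y is the direction in which the jaws open and shut, and the axes are right-handed (so a half turn about x gives the same grasp; the last joint's range is limited). The gripper opens to 88 mm and grips with 3 to 60 N. Pads are 20 mm wide; open, the fingers measure 115 mm over their backs; the gripper's body (75 mm by 178 mm) begins 61 mm behind the grasp point.
Start: joints at [-1.343, 0.423, 1.63, -0, 1.089, -0.019], TCP at [0.153, -0.606, 0.223] pointing down, gripper open.
Joint ranges: [-3, 3], [-0.9, 2.11], [0.09, 2.58], [-1.31, 4.45], [0.11, 2.69], [-2.54, 2.54]. Speed limits (rad/s): [2.39, 2.39, 3.01, 3.14, 3.14, 3.14].

## Interface

Orientations are given as [roll, pitch, yaw] about the fixed x, y, z axes, in that order (R = Rz(yaw) Ry(pitch) Rx(roll)).
In Python, from workcell import bot gives the robot as it stands. The module is installed in compiled form; this text tells all that it offers.
- The arm moves only by the tool apply_moves, never from a script. Its argument "motion" is a list that holds one entry, the list of rows, each a list of 6 numbers: the shift along the tool's x, y, z in m, then the turn, a rotation vector about the tool's x, y, z in degrees. A call has exactly 5 rows; each row shifts and turns the commanded pose from where the row before left it, along the tool's axes as they then stand; what a row does not reach is not made up. A row lasts 1/10 s, in which the tool goes at most 50 mm and 8.59 degrees, less where a joint would pass 70% of its speed; a pose out of reach is approached as far as the arm can. A call is refused whole if a number of a shift passes 0.05 or a number of a turn 8.59, either way. A call with a gripper value outside its range is refused whole. "jaw" is the closure, from -1 (fully open) to 1 (shut), so that 0 is half open, set as the call begins (left out, the last holds). The fingers move at their own pace and stop on an object; "newtons" is the grip in N (left out, the last holds). Time passes only in rows, so rows that do not move let the fingers close, or fill a call up. It gives the time, the measured TCP pose, the force and the opening at its end, in the units of the state.
- bot.sense(): the state, without advancing time (a new reading comes with each control period).
- bot.get_image(name): name is "scene" or "top" or "wrist"; returns (picture, depth): 400x640x3 uint8, blue, green, red; 400x640 float32, m along the optical axis (not along the pixel's ray), 0 where there is no reading.
- bot.camera_params(name): a dict with "mtx" (3x3 intrinsics, pixels), "eye" and "attitude" of the camera in the world; the wrist camera has in their place "T_tool_cam" (4x4, takes a point from camera to tool coordinates, whose origin is the TCP and whose axes are the tool frame's). Camera axes: x right, y down, z forward; pixel columns grow to the right and rows downward; lengths in m; the calibration is good to about 2 mm. The wrist camera is an equidistant fisheye: a pixel r from the principal point sees the ray r / f radians off the axis. A picture is of the moment at which its call begins: read the wrist's pose just before it. camera_params takes no time and is no camera call.
- bot.close_job(): hands the job in, once; it reports no verdict.
The state is a dict: "t": time; "joints": joint angles; "dq": joint speeds; "tau": joint torques, N m; "tool_pos": TCP position; "orientation": TCP orientation; "force": force on the tool from outside, world axes, zero at the start; "ft_torque": the same for the moment, N m; "grip_width": finger opening in m.
Only numpy, scipy, OpenCV 4.12 (cv2) and the standard library are available. Lean on these libraries where they do the work, as an engineer would, in place of code of your own. Each camera call takes 0.05 s, during which the arm holds its last target. There are 200 camera calls.

## Working session

There is one attempt and no reset: what is moved stays moved. The work goes in short steps, Python scripts to look and compute and a tool call to move; the robot and the scene stay as the last step left them, time stands still between calls to the robot, and variables do not carry over. Pictures are saved under pics/ and viewed, about 8 in all and at most 12, crops included, and the job is handed in when it is done.

Besides the shell and the picture viewer there is one more tool, called after "Call:" in YAML: its name, and indented under it one key for each argument. apply_moves: Moves the arm, as the interface text tells. Its arguments: {"type":"object","properties":{"motion":{"type":"array","items":{"type":"array","items":{"type":"array","items":{"type":"number"}}}},"jaw":{"type":"number"},"newtons":{"type":"number"}},"required":["motion"]}

```bash
mkdir -p pics
cat > h.py <<'E'
import numpy as np, cv2
from workcell import bot
from scipy.spatial.transform import Rotation as Ro
np.set_printoptions(precision=4,suppress=True)
def cloud(name):
    im,d=bot.get_image(name); p=bot.camera_params(name); K=np.array(p['mtx'])
    v,u=np.mgrid[0:400,0:640]
    c=np.stack([(u-K[0,2])/K[0,0]*d,(v-K[1,2])/K[1,1]*d,d],-1)
    A=np.array(p['attitude'])
    R=A if A.shape==(3,3) else Ro.from_euler('xyz',A).as_matrix()
    W=c@R.T+np.array(p['eye']); W[d<=0]=np.nan
    return im,d,W
E
python3 - <<'E'
from h import *
for n in ('scene','top'):
    im,d,W=cloud(n); p=bot.camera_params(n); print(n,p)
    np.savez(f'{n}.npz',im=im,d=d,W=W); cv2.imwrite(f'pics/{n}.png',im)
    print((d>0).mean(), W[200,320],W[350,320])
print(bot.camera_params('wrist')); print(bot.sense())
a=np.vstack([cv2.imread('pics/scene.png')]);
E
```

```text
scene {'mtx': array([[400.2301,   0.    , 324.824 ],
       [  0.    , 400.2301, 197.9884],
       [  0.    ,   0.    ,   1.    ]]), 'eye': array([ 1.3317, -0.0298,  1.125 ]), 'attitude': array([-2.4909, -0.016 ,  1.5403])}
0.99581640625 [ 0.5542 -0.0052  0.0923] [ 0.9681 -0.0135 -0.1049]
top {'mtx': array([[460.5273,   0.    , 318.211 ],
       [  0.    , 460.5273, 197.3923],
       [  0.    ,   0.    ,   1.    ]]), 'eye': array([ 0.398 , -0.0078,  1.6827]), 'attitude': array([-3.0338,  0.0114, -1.5545])}
0.99628125 [0.5603 0.0068 0.0968] [ 0.1565 -0.0032  0.5624]
{'mtx': array([[309.7069,   0.    , 315.1036],
       [  0.    , 309.7069, 203.4587],
       [  0.    ,   0.    ,   1.    ]]), 'T_tool_cam': array([[-0.0002, -0.3047,  0.9524, -0.1612],
       [ 1.    , -0.0005,  0.0001, -0.0005],
       [ 0.0005,  0.9524,  0.3047, -0.0853],
       [ 0.    ,  0.    ,  0.    ,  1.    ]])}
{'t': 0.1, 'joints': array([-1.343 ,  0.4238,  1.6306,  0.    ,  1.0886, -0.019 ]), 'dq': array([ 0.0003, -0.0023, -0.0024, -0.0005, -0.0019, -0.0004]), 'tau': array([  0.001 , -54.5616, -27.4324,   0.0646,   0.0188,  -0.    ]), 'tool_pos': array([ 0.1526, -0.6056,  0.222 ]), 'orientation': array([-1.5906,  1.5694,  1.7978]), 'force': array([-0.3951, -0.2052, -0.8872]), 'ft_torque': array([ 0.0059,  0.0236, -0.0238]), 'grip_width': 0.08811825330184943}
```

View pics/scene.png

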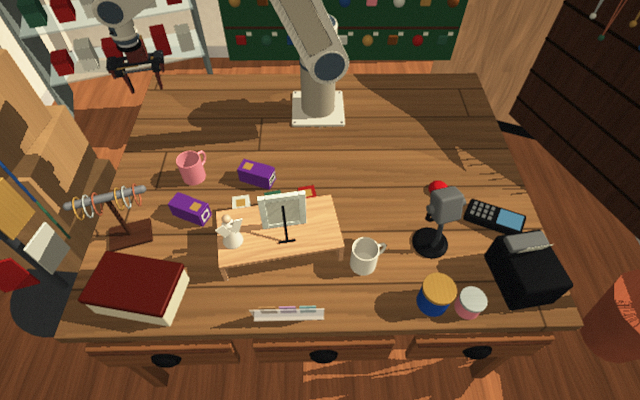

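View pics/top.png

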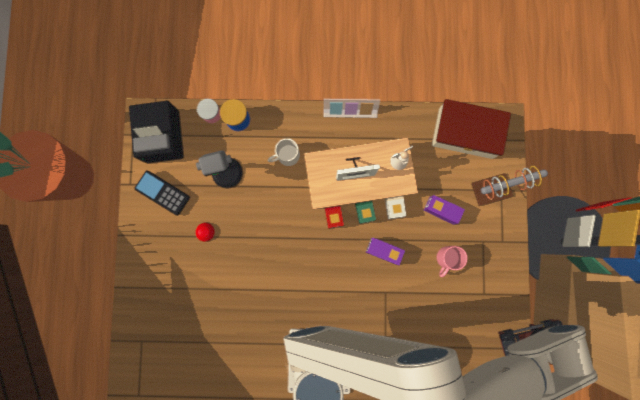

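The scene view shows the boxes in front of the riser, and the scanner to the robot's left. In the top view, the red box is the leftmost one (335,217), the riser is at (360,173), the scanner head is at (215,163) and a purple look-alike is at (385,251).

Run:
```python
from h import *
z=np.load('top.npz'); im,W=z['im'],z['W']; Z=W[...,2]
hsv=cv2.cvtColor(im,cv2.COLOR_BGR2HSV); H,S,V=cv2.split(hsv)
def win(a,b,c,d):
    m=np.zeros((400,640),bool); m[b:d,a:c]=1; return m
def rect(n,m):
    P=W[m]; P=P[~np.isnan(P[:,0])]
    r=cv2.minAreaRect(P[:,:2].astype(np.float32)); print(n,len(P),'c',np.array(r[0]),'sz',np.array(r[1]),'ang',r[2],'z',np.percentile(P[:,2],[5,50,95]))
    return P
rect('table',win(250,260,290,300)|win(200,270,230,300))
rect('riser',win(295,130,425,215)&(Z>.083)&(Z<.102))
rect('redtop',win(318,200,348,235)&((H<8)|(H>172)|(H<25))&(S>120)&(Z>.055)&(Z<.075)&(V>60))
rect('boxtops',win(318,195,410,235)&(Z>.055)&(Z<.072))
rect('greentop',win(352,195,378,235)&(Z>.055)&(Z<.072))
rect('whitetop',win(384,195,410,235)&(Z>.055)&(Z<.072))
P=rect('scanhead',win(190,140,240,185)&(Z>.2))
rect('foot',win(200,150,250,195)&(V<60)&(Z<.03)&(Z>.003))
rect('purple',win(362,232,408,268)&(Z>.04))
rect('frame+',win(295,130,425,215)&(Z>.11))
# scene view of head
z=np.load('scene.npz'); im,W=z['im'],z['W']; Z=W[...,2]
rect('scene head',win(415,170,475,260)&(Z>.14))
rect('scene riser',win(205,180,350,280)&(Z>.083)&(Z<.1))
cv2.imwrite('pics/sc.png',cv2.hconcat([cv2.resize(im[165:265,400:500],(400,400),interpolation=2),cv2.resize(np.load('top.npz')['im'][130:230,180:280],(400,400),interpolation=2)]))
# head points from both: print back-face plane and top-face
m=win(415,170,475,260)&(Z>.16); P=W[m]
np.save('ph.npy',P); v,u=np.nonzero(m)
N=np.cross(np.gradient(W,axis=1),np.gradient(W,axis=0)); N/=np.linalg.norm(N,axis=-1,keepdims=True)
for n,q in list(zip(N[m],P))[::40]: print(n,q)
```

```text
table 2493 c [0.2773 0.2765] sz [0.1402 0.3247] ang 1.074912667274475 z [-0.0081 -0.0015  0.005 ]
riser 5166 c [ 0.6732 -0.1144] sz [0.2412 0.4075] ang 8.12247371673584 z [0.0851 0.0907 0.0969]
redtop 323 c [ 0.5073 -0.0436] sz [0.0725 0.0557] ang 10.87060260772705 z [0.0572 0.0628 0.0681]
boxtops 946 c [ 0.5258 -0.153 ] sz [0.0732 0.2789] ang 9.52745246887207 z [0.057  0.0624 0.068 ]
greentop 317 c [ 0.5266 -0.1554] sz [0.0724 0.0568] ang 11.334753036499023 z [0.057  0.0623 0.0678]
whitetop 309 c [ 0.5443 -0.2628] sz [0.0727 0.056 ] ang 8.480303764343262 z [0.057  0.0623 0.0685]
scanhead 610 c [0.6623 0.3515] sz [0.0765 0.1126] ang 12.180603981018066 z [0.2145 0.2472 0.259 ]
foot 466 c [0.6553 0.3415] sz [0.0806 0.1092] ang 39.8581657409668 z [0.0066 0.0139 0.0207]
purple 574 c [ 0.3879 -0.2254] sz [0.1205 0.0563] ang 69.31538391113281 z [0.0546 0.0625 0.0684]
frame+ 646 c [ 0.6803 -0.171 ] sz [0.0645 0.2574] ang 9.150337219238281 z [0.1126 0.1908 0.243 ]
scene head 1167 c [0.6661 0.3487] sz [0.084  0.1139] ang 9.565104484558105 z [0.1825 0.2314 0.2586]
scene riser 5058 c [ 0.6576 -
[... 779 characters left out ...]
.5603] [0.6873 0.3551 0.2419]
[-0.9622  0.2396 -0.1293] [0.685  0.3606 0.2339]
[-0.9693  0.0504 -0.2407] [0.6874 0.369  0.2323]
[-0.83   -0.3788 -0.4093] [0.6831 0.3816 0.2213]
[nan nan nan] [0.6778 0.2951 0.2066]
[-0.7119 -0.5086 -0.4844] [0.6885 0.3051 0.2163]
[-0.4187  0.8914 -0.1734] [0.695  0.317  0.2204]
[-0.4994 -0.6241 -0.601 ] [0.7008 0.3291 0.2234]
[-0.5602 -0.6064 -0.5644] [0.6997 0.3423 0.2167]
[-0.0826 -0.0303 -0.9961] [0.697  0.3594 0.2076]
[-0.9604  0.2032 -0.1908] [0.6942 0.377  0.198 ]
[0.1343 0.9698 0.2034] [0.6788 0.2976 0.1679]
[-0.2075  0.9419  0.2641] [0.6892 0.3169 0.1774]
[-0.8573 -0.3394 -0.3872] [0.7044 0.3357 0.1941]
[-0.2987  0.8479 -0.438 ] [0.7071 0.3223 0.1883]
```

View pics/sc.png

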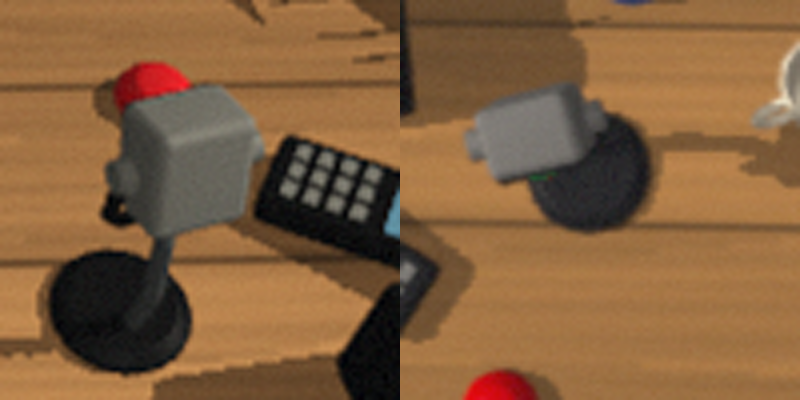

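The head is yawed about 10–12° and tilted about 0.35 rad. The riser yaw is about 9.5°, and the red box's exposed top is centred at about (0.507, -0.044). I'll approach with the tool leaning 25° back from the deck, so the gripper's body stays clear of the riser.

```bash
cat >> h.py <<'E'
def pose():
    s=bot.sense(); T=np.eye(4); T[:3,:3]=Ro.from_euler('xyz',s['orientation']).as_matrix(); T[:3,3]=s['tool_pos']; return T
def boxR(yaw,tilt=0): # box/head axes: x up by tilt
    return Ro.from_euler('xyz',[0,-tilt,yaw]).as_matrix()
def toolR(Rb,lean): # tool relative to the box axes
    s,c=np.sin(lean),np.cos(lean)
    x=[s,0,-c]; y=[0,1,0]; return Rb@np.array([x,y,np.cross(x,y)]).T
def rows(T0,T1,N):
    from scipy.linalg import logm,expm
    D=expm(np.real(logm(np.linalg.inv(T0)@T1))/N)
    return np.r_[D[:3,3],np.degrees(Ro.from_matrix(D[:3,:3]).as_rotvec())]
def mk(R,p): T=np.eye(4);T[:3,:3]=R;T[:3,3]=p;return T
E
python3 - <<'E'
from h import *
T0=pose(); print(T0)
R=toolR(boxR(np.radians(9.5)),np.radians(25)); G=np.array([.510,-.043,.034])
T1=mk(R,G+(.019-.12)*R[:,0]); print(T1)
for N in (15,20): print(N,rows(T0,T1,N))
E
```

```text
[[-0.0003  0.2443 -0.9697  0.1526]
 [ 0.0013 -0.9697 -0.2443 -0.6056]
 [-1.     -0.0014 -0.      0.222 ]
 [ 0.      0.      0.      1.    ]]
[[ 0.4168 -0.165   0.8939  0.4679]
 [ 0.0698  0.9863  0.1496 -0.05  ]
 [-0.9063  0.      0.4226  0.1255]
 [ 0.      0.      0.      1.    ]]
15 [  0.0004   0.0349  -0.054  -11.4212  -0.1104   2.5322]
20 [ 0.0004  0.0272 -0.0399 -8.5659 -0.0828  1.8991]
```

```bash
cat >> h.py <<'E'
def lin(T0,T1,N):
    r=Ro.from_matrix(T1[:3,:3]@T0[:3,:3].T).as_rotvec()
    T=[mk(Ro.from_rotvec(r*k/N).as_matrix()@T0[:3,:3],T0[:3,3]+(T1-T0)[:3,3]*k/N) for k in range(N+1)]
    for a,b in zip(T,T[1:]):
        D=np.linalg.inv(a)@b; print(list(np.round(D[:3,3],4)+0.),list(np.round(np.degrees(Ro.from_matrix(D[:3,:3]).as_rotvec()),2)+0.))
E
python3 - <<'E' | sed 's/np.float64(\([^)]*\))/\1/g'
from h import *
T0=pose()
R=toolR(boxR(np.radians(9.5)),np.radians(25)); G=np.array([.510,-.043,.034])
lin(T0,mk(R,G+(.019-.12)*R[:,0]),25)
E
```

```text
[0.0039, -0.0185, -0.0177] [-6.85, -0.07, 1.52]
[0.0034, -0.0163, -0.0197] [-6.85, -0.07, 1.52]
[0.003, -0.0139, -0.0216] [-6.85, -0.07, 1.52]
[0.0026, -0.0113, -0.0231] [-6.85, -0.07, 1.52]
[0.0023, -0.0086, -0.0243] [-6.85, -0.07, 1.52]
[0.0021, -0.0057, -0.0251] [-6.85, -0.07, 1.52]
[0.002, -0.0027, -0.0256] [-6.85, -0.07, 1.52]
[0.0019, 0.0003, -0.0258] [-6.85, -0.07, 1.52]
[0.0019, 0.0034, -0.0255] [-6.85, -0.07, 1.52]
[0.002, 0.0063, -0.025] [-6.85, -0.07, 1.52]
[0.0022, 0.0092, -0.024] [-6.85, -0.07, 1.52]
[0.0025, 0.012, -0.0228] [-6.85, -0.07, 1.52]
[0.0028, 0.0145, -0.0212] [-6.85, -0.07, 1.52]
[0.0032, 0.0169, -0.0193] [-6.85, -0.07, 1.52]
[0.0036, 0.019, -0.0172] [-6.85, -0.07, 1.52]
[0.0041, 0.0208, -0.0148] [-6.85, -0.07, 1.52]
[0.0047, 0.0223, -0.0122] [-6.85, -0.07, 1.52]
[0.0053, 0.0234, -0.0095] [-6.85, -0.07, 1.52]
[0.0059, 0.0243, -0.0066] [-6.85, -0.07, 1.52]
[0.0066, 0.0247, -0.0037] [-6.85, -0.07, 1.52]
[0.0072, 0.0248, -0.0008] [-6.85, -0.07, 1.52]
[0.0079, 0.0245, 0.0022] [-6.85, -0.07, 1.52]
[0.0085, 0.0239, 0.0051] [-6.85, -0.07, 1.52]
[0.0091, 0.0229, 0.0079] [-6.85, -0.07, 1.52]
[0.0097, 0.0215, 0.0105] [-6.85, -0.07, 1.52]
```

Call:
apply_moves:
  motion:
    - [[0.004,-0.0185,-0.0175,-6.85,-0.07,1.52],[0.0035,-0.0165,-0.0195,-6.85,-0.07,1.52],[0.003,-0.014,-0.0215,-6.85,-0.07,1.52],[0.0025,-0.0115,-0.023,-6.85,-0.07,1.52],[0.0025,-0.0085,-0.0245,-6.85,-0.07,1.52]]
  jaw: -1

```text
t: 0.6
tool_pos: [0.2156, -0.4934, 0.2025]
orientation: [1.223, 1.44, -1.068]
force: [0.1, -0.0, -0.7]
grip_width: 0.0878
```

Call:
apply_moves:
  motion:
    - [[0.002,-0.0055,-0.025,-6.85,-0.07,1.52],[0.002,-0.0025,-0.0255,-6.85,-0.07,1.52],[0.002,0.0005,-0.026,-6.85,-0.07,1.52],[0.002,0.0035,-0.0255,-6.85,-0.07,1.52],[0.002,0.0065,-0.025,-6.85,-0.07,1.52]]

```text
t: 1.1
tool_pos: [0.2793, -0.3828, 0.1832]
orientation: [0.921, 1.32, -0.766]
force: [-1.3, -0.6, -0.3]
grip_width: 0.0878
```

Call:
apply_moves:
  motion:
    - [[0.002,0.009,-0.024,-6.85,-0.07,1.52],[0.0025,0.012,-0.023,-6.85,-0.07,1.52],[0.003,0.0145,-0.021,-6.85,-0.07,1.52],[0.003,0.017,-0.0195,-6.85,-0.07,1.52],[0.0035,0.019,-0.017,-6.85,-0.07,1.52]]

```text
t: 1.6
tool_pos: [0.3423, -0.2717, 0.164]
orientation: [0.615, 1.224, -0.461]
force: [0.2, 0.2, 0.2]
grip_width: 0.0879
```

Call:
apply_moves:
  motion:
    - [[0.004,0.021,-0.015,-6.85,-0.07,1.52],[0.0045,0.0225,-0.012,-6.85,-0.07,1.52],[0.0055,0.0235,-0.0095,-6.85,-0.07,1.52],[0.006,0.0245,-0.0065,-6.85,-0.07,1.52],[0.0065,0.0245,-0.0035,-6.85,-0.07,1.52]]

```text
t: 2.1
tool_pos: [0.4062, -0.1607, 0.1448]
orientation: [0.305, 1.16, -0.15]
force: [1.3, 0.4, -0.5]
grip_width: 0.0877
```

Call:
apply_moves:
  motion:
    - [[0.007,0.025,-0.001,-6.85,-0.07,1.52],[0.008,0.0245,0.002,-6.85,-0.07,1.52],[0.0085,0.024,0.005,-6.85,-0.07,1.52],[0.009,0.023,0.008,-6.85,-0.07,1.52],[0.01,0.0215,0.0105,-6.85,-0.07,1.52]]

```text
t: 2.6
tool_pos: [0.4714, -0.0455, 0.1312]
orientation: [-0.019, 1.147, 0.144]
force: [-1.0, -0.4, 0.2]
grip_width: 0.0878
```

```bash
cat >> h.py <<'E'
def wrist():
    T=pose(); im,d=bot.get_image('wrist'); p=bot.camera_params('wrist'); return im,d,T@np.array(p['T_tool_cam']),np.array(p['mtx'])
def rays(uv,Tc,K):
    uv=np.asarray(uv,float); q=(uv-K[:2,2])/K[0,0]; r=np.linalg.norm(q,axis=1,keepdims=True)
    s=np.where(r>1e-9,np.sin(r)/np.maximum(r,1e-9),1.); return np.hstack([q*s,np.cos(r)])@Tc[:3,:3].T, Tc[:3,3]
def onz(uv,z,Tc,K):
    d,o=rays(uv,Tc,K); return o+d*((z-o[2])/d[:,2:])
E
python3 - <<'E'
from h import *
im,d,Tc,K=wrist(); np.savez('w1.npz',im=im,d=d,Tc=Tc,K=K); cv2.imwrite('pics/w1.png',im); print(pose(),Tc)
E
```

```text
[[ 0.4077 -0.169   0.8974  0.4737]
 [ 0.0604  0.9856  0.1582 -0.0439]
 [-0.9111 -0.0103  0.412   0.1318]
 [ 0.      0.      0.      1.    ]] [[-0.1603  0.7317  0.6625  0.3302]
 [ 0.987   0.1242  0.1016 -0.067 ]
 [-0.008   0.6702 -0.7421  0.2434]
 [ 0.      0.      0.      1.    ]]
```

View pics/w1.png

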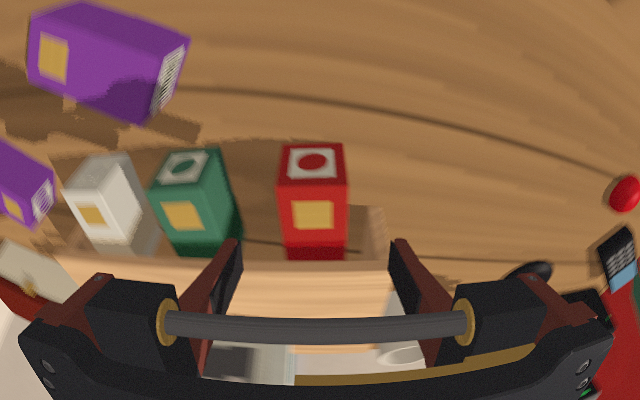

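The wrist view shows the red box between the fingers' lines. Its front top edge is at about (277–348, 186), its front bottom edge at about row 143, and the deck edge at about row 258.

Run:
```python
from h import *
w=np.load('w1.npz'); im,d,Tc,K=w['im'],w['d'],w['Tc'],w['K']
H,S,V=cv2.split(cv2.cvtColor(im,cv2.COLOR_BGR2HSV))
m=((H<6)|(H>172))&(S>150)&(V>40); m[:,:265]=0;m[:,360:]=0;m[:135]=0;m[265:]=0
for r in (150,165,178,184,187,190,195,205,215,225,235,245,252,257):
    c=np.nonzero(m[r])[0]; 
    if len(c): P=onz([[c.min()-.5,r],[c.max()+.5,r]],.064,Tc,K); print(r,c.min(),c.max(),im[r,310].tolist(),P[:,:2].ravel(),np.linalg.norm(P[1]-P[0]),'mid',P.mean(0)[:2])
# front bottom corners, deck edge
print('bottom',onz([[283,143],[343,143]],0,Tc,K))
for u in (60,120,260,370): 
    col=im[240:275,u].astype(int); print(u,col.sum(1).tolist())
```

```text
150 283 342 [116, 133, 149] [ 0.4455 -0.0724  0.4388 -0.0319] 0.04099770648501481 mid [ 0.4421 -0.0521]
165 280 344 [21, 24, 122] [ 0.4584 -0.0732  0.4508 -0.0279] 0.04600637696688006 mid [ 0.4546 -0.0505]
178 278 345 [54, 63, 125] [ 0.4702 -0.0736  0.462  -0.0246] 0.04972721481999131 mid [ 0.4661 -0.0491]
184 276 346 [25, 29, 127] [ 0.4761 -0.0747  0.4673 -0.0226] 0.05276113663717173 mid [ 0.4717 -0.0486]
187 275 346 [33, 38, 164] [ 0.4791 -0.0752  0.4701 -0.022 ] 0.05394476681976876 mid [ 0.4746 -0.0486]
190 276 346 [34, 40, 173] [ 0.4819 -0.0742  0.473  -0.0213] 0.05361913165694691 mid [ 0.4774 -0.0478]
195 276 346 [36, 42, 175] [ 0.4869 -0.0738  0.4778 -0.0202] 0.054365963269314616 mid [ 0.4823 -0.047 ]
205 278 347 [75, 148, 186] [ 0.497  -0.0715  0.4878 -0.0171] 0.05514669286530901 mid [ 0.4924 -0.0443]
215 280 346 [76, 151, 191] [ 0.5077 -0.069   0.4986 -0.0154] 0.054385933536683626 mid [ 0.5032 -0.0422]
225 281 346 [77, 152, 192] [ 0.5193 -0.0672  0.51   -0.0127] 0.055307785815408586 mid [ 0.5147 -0.0399]
235 283 346 [33, 42, 175] [ 0.5315 -0.0644  0.5222 -0.0098] 0.0554588705
[... 417 characters left out ...]
 307, 293, 314, 273, 292, 301, 313, 310, 321, 335, 328, 332, 367, 387, 429, 446, 469, 490, 503, 518, 515, 487, 456, 484, 484, 482, 486, 488, 483, 483, 481, 484]
120 [509, 515, 477, 439, 445, 392, 372, 376, 381, 377, 383, 384, 381, 362, 367, 376, 358, 362, 357, 357, 361, 358, 384, 409, 427, 452, 467, 482, 497, 501, 510, 515, 518, 517, 517]
260 [197, 184, 172, 208, 248, 276, 273, 277, 268, 269, 276, 269, 272, 278, 268, 270, 283, 277, 273, 271, 294, 326, 329, 351, 355, 359, 353, 361, 358, 357, 378, 423, 444, 472, 483]
370 [276, 285, 291, 285, 280, 289, 288, 286, 286, 286, 276, 288, 282, 280, 289, 283, 283, 283, 281, 285, 306, 344, 343, 344, 334, 351, 343, 344, 344, 345, 372, 446, 478, 486, 489]
```

```bash
sed -i '/print(list/s/.*/        D=np.linalg.inv(a)@b; print([float(round(v,4)) for v in np.r_[D[:3,3],np.degrees(Ro.from_matrix(D[:3,:3]).as_rotvec())]])/; /^        D=np.linalg.inv(a)@b; print(list/d' h.py
python3 - <<'E'
from h import *
T0=pose()
R=toolR(boxR(np.radians(10)),np.radians(25)); G=np.array([.5085,-.0423,.035])
T1=mk(R,G+(.019-.08)*R[:,0]); lin(T0,T1,5); print(T1[:3,3],Ro.from_matrix(R).as_euler('xyz'))
print((G+.019*R[:,0]))
E
```

```text
[0.0083, -0.0008, -0.0018, 0.0001, -0.134, 0.1297]
[0.0083, -0.0008, -0.0018, 0.0001, -0.134, 0.1297]
[0.0083, -0.0008, -0.0019, 0.0001, -0.134, 0.1297]
[0.0083, -0.0009, -0.0019, 0.0001, -0.134, 0.1297]
[0.0083, -0.0009, -0.0019, 0.0001, -0.134, 0.1297]
[ 0.4831 -0.0468  0.0903] [-0.      1.1345  0.1745]
[ 0.5164 -0.0409  0.0178]
```

Call:
apply_moves:
  motion:
    - [[0.0083,-0.0008,-0.0018,0,-0.13,0.13],[0.0083,-0.0008,-0.0018,0,-0.13,0.13],[0.0083,-0.0008,-0.0018,0,-0.13,0.13],[0.0083,-0.0009,-0.0019,0,-0.13,0.13],[0.0083,-0.0009,-0.0019,0,-0.13,0.13]]

```text
t: 3.15
tool_pos: [0.4866, -0.0417, 0.1044]
orientation: [-0.033, 1.165, 0.12]
force: [-0.1, -0.2, 1.0]
grip_width: 0.088
```

Call:
apply_moves:
  motion:
    - [[0.02,0,0,0,0,0],[0.02,0,0,0,0,0],[0.02,0,0,0,0,0],[0.012,0,0,0,0,0],[0,0,0,0,0,0]]

```text
t: 3.65
tool_pos: [0.5215, -0.032, 0.0513]
orientation: [-0.074, 1.194, 0.074]
force: [-0.2, -0.2, 0.2]
grip_width: 0.0879
```

Run:
```python
from h import *
print(bot.sense())
```

```text
{'t': 3.65, 'joints': array([-0.1277,  0.4919,  2.1941,  0.7116,  0.113 , -2.5405]), 'dq': array([-0.0075, -0.0375,  0.0226, -0.0099,  0.0141,  0.0009]), 'tau': array([  0.2043, -41.3826, -11.9038,   0.1877,  -1.0145,  -0.0073]), 'tool_pos': array([ 0.5215, -0.032 ,  0.0513]), 'orientation': array([-0.0736,  1.194 ,  0.0738]), 'force': array([-0.1844, -0.2112,  0.1853]), 'ft_torque': array([ 0.0038,  0.0744, -0.0348]), 'grip_width': 0.08788750307154712}
```

```bash
cat > kin.py <<'E'
from h import *
from scipy.optimize import least_squares
Rz=lambda a:Ro.from_euler('z',a).as_matrix(); Ry=lambda a:Ro.from_euler('y',a).as_matrix()
def fk(q,p):
    h,L2,L3,d,e,c=p   # e: elbow offset, c: roll const
    R=Rz(q[0])@Ry(q[1]); P=np.array([0,0,h])+R@[0,0,L2]
    R=R@Ry(q[2]); P=P+R@[e,0,L3]
    R=R@Rz(q[3])@Ry(q[4])@Rz(q[5]+c); P=P+R@[0,0,d]
    # hand z = tool x ; hand x,y -> tool y,z
    return R[:,[2,0,1]],P
E
python3 - <<'E'
from kin import *
J=[[-1.343,.4238,1.6306,0,1.0886,-.019],list(bot.sense()['joints'])]
T=[mk(Ro.from_euler('xyz',[-1.5906,1.5694,1.7978]).as_matrix(),[.1526,-.6056,.2220]),pose()]
for c in (0,np.pi/2,np.pi,-np.pi/2):
    print(c,[np.degrees(Ro.from_matrix(fk(q,[.3,.4,.4,.2,0,c])[0].T@t[:3,:3]).magnitude()) for q,t in zip(J,T)])
f=lambda p:np.concatenate([fk(q,[*p,0,0])[1]-t[:3,3] for q,t in zip(J,T)])
r=least_squares(f,[.3,.45,.45,.2]); print(r.x,r.fun)
E
```

```text
0 [np.float64(179.99936857792733), np.float64(180.0)]
1.5707963267948966 [np.float64(89.9993685796844), np.float64(90.00000000000001)]
3.141592653589793 [np.float64(0.0008952008347432125), np.float64(9.170365014718498e-15)]
-1.5707963267948966 [np.float64(90.00063142382974), np.float64(90.0)]
[0.0885 0.5773 0.4286 0.1838] [-0.0133  0.0049  0.0097  0.0034 -0.0218 -0.0097]
```

Call:
apply_moves:
  motion:
    - [[-0.014,0,0,0,0,0],[-0.014,0,0,0,0,0],[-0.014,0,0,0,0,0],[-0.014,0,0,0,0,0],[-0.014,0,0,0,0,0]]

```text
t: 4.15
tool_pos: [0.4948, -0.0343, 0.1184]
orientation: [-0.075, 1.192, 0.072]
force: [-0.8, 0.5, -0.3]
grip_width: 0.0873
```

Run:
```python
from kin import *
s=bot.sense();print(s['joints'],s['tool_pos'],s['orientation'])
T0=pose()
R=toolR(boxR(np.radians(10)),np.radians(11)); G=np.array([.473+.033*.985,-.0486+.033*.174,.036])
T1=mk(R,G+(.019-.08)*R[:,0]); lin(T0,T1,5); print(T1[:3,3],Ro.from_matrix(R).as_euler('xyz'))
```

```text
[-0.1423  0.3081  2.2283  0.327   0.2473 -2.163 ] [ 0.4948 -0.0343  0.1184] [-0.0748  1.1924  0.0722]
[0.0041, -0.002, -0.0021, -0.2727, 2.1194, 0.4097]
[0.0041, -0.002, -0.002, -0.2727, 2.1194, 0.4097]
[0.0042, -0.002, -0.0018, -0.2727, 2.1194, 0.4097]
[0.0042, -0.002, -0.0017, -0.2727, 2.1194, 0.4097]
[0.0043, -0.002, -0.0015, -0.2727, 2.1194, 0.4097]
[ 0.494  -0.0449  0.0959] [-0.      1.3788  0.1745]
```

Call:
apply_moves:
  motion:
    - [[0.004,-0.002,-0.002,-0.27,2.12,0.41],[0.004,-0.002,-0.002,-0.27,2.12,0.41],[0.004,-0.002,-0.002,-0.27,2.12,0.41],[0.004,-0.002,-0.0017,-0.27,2.12,0.41],[0.004,-0.002,-0.0015,-0.27,2.12,0.41]]

```text
t: 4.65
tool_pos: [0.4939, -0.0451, 0.0962]
orientation: [0.001, 1.38, 0.176]
force: [-0.1, 0.5, 0.6]
grip_width: 0.0881
```

Run:
```python
from kin import *
s=bot.sense();print(s['joints'],s['tool_pos'],s['orientation'])
J=[[-1.343,.4238,1.6306,0,1.0886,-.019],[-0.1277,0.4919,2.1941,0.7116,0.113,-2.5405],[-0.1423,0.3081,2.2283,0.327,0.2473,-2.163],list(s['joints'])]
P=np.array([[.1526,-.6056,.2220],[.5215,-.032,.0513],[.4948,-.0343,.1184],s['tool_pos']])
f=lambda p:np.concatenate([fk(q,[*p,np.pi])[1]-t for q,t in zip(J,P)])
r=least_squares(f,[.3,.45,.45,.2,0.]); print(r.x,r.fun)
# general lateral base offset test
def f2(p): return np.concatenate([fk(q,[*p[:5],np.pi])[1]+Rz(q[0])@[p[5],p[6],0]-t for q,t in zip(J,P)])
r=least_squares(f2,[.3,.45,.45,.2,0.,0,0]); print(r.x,r.fun)
R=toolR(boxR(np.radians(10)),np.radians(11)); G=np.array([.473+.033*.985,-.0486+.033*.174,.036])
lin(pose(),mk(R,G+(.019)*R[:,0]),5)
```

```text
[-0.1532  0.3832  2.1149  0.1366  0.4666 -2.015 ] [ 0.4939 -0.0451  0.0962] [0.0013 1.3801 0.1757]
[0.4245 0.5437 0.5092 0.3708 0.1054] [-0.0115 -0.0031 -0.0028 -0.0024 -0.0071  0.004   0.006  -0.008   0.0009
 -0.0052 -0.0074 -0.0021]
[ 0.3125  0.5631  0.485   0.3097  0.0775 -0.      0.0119] [-0. -0. -0. -0.  0. -0.  0.  0. -0. -0. -0.  0.]
[0.0161, 0.0, 0.0, -0.0017, -0.0146, -0.0026]
[0.0161, 0.0, 0.0, -0.0017, -0.0146, -0.0026]
[0.0161, 0.0, 0.0, -0.0017, -0.0146, -0.0026]
[0.0161, 0.0, 0.0, -0.0017, -0.0146, -0.0026]
[0.0161, 0.0, 0.0, -0.0017, -0.0146, -0.0026]
```

```bash
cat >> kin.py <<'E'
PAR=[0.3125,0.5631,0.485,0.3097,0.0775,np.pi]
LO=np.array([-3,-.9,.09,-1.31,.11,-2.54]); HI=np.array([3,2.11,2.58,4.45,2.69,2.54])
def FK(q):
    R,P=fk(q,PAR); return mk(R,P+Rz(q[0])@[0,.0119,0])
def IK(T,q0):
    def f(q):
        F=FK(q); return np.r_[(F-T)[:3,3]*5,Ro.from_matrix(F[:3,:3].T@T[:3,:3]).as_rotvec()]
    r=least_squares(f,np.clip(q0,LO+1e-3,HI-1e-3),bounds=(LO,HI)); return r.x,np.abs(r.fun).max()
E
python3 - <<'E'
from kin import *
q=bot.sense()['joints']; T0=pose(); print(np.abs(FK(q)-T0).max())
R=toolR(boxR(np.radians(10)),np.radians(11)); G=np.array([.473+.033*.985,-.0486+.033*.174,.036])
for k in (0,-.1):
  Tg=mk(R,G+.019*R[:,0]+k*boxR(np.radians(10))[:,0]); print('grasp/drawn',IK(Tg,q))
for lean in (0,11):
 for t in (.05,.2,.35,.45):
  Rh=boxR(np.radians(11),t); Rt=toolR(Rh,np.radians(lean)); g=np.array([.668,.349,.21])+Rh@[-.134-.06-.027,0,-.032+.036]
  for q4 in (0,3.1):
    x,e=IK(mk(Rt,g+.019*Rt[:,0]),[.5,.3,2.1,q4,.4,-1.5 if q4==0 else 1.5]); print(lean,t,x,round(e,4))
E
```

```text
6.974959177469264e-05
grasp/drawn (array([-0.1421,  0.5645,  2.1029,  0.2042,  0.2974, -2.0775]), np.float64(1.0585037675342483e-09))
grasp/drawn (array([-0.2288,  0.5064,  2.3009,  0.4467,  0.1742, -2.4083]), np.float64(2.6482000432043445e-11))
0 0.05 [ 0.5857  0.3398  1.8661 -0.0247  0.8897 -1.162 ] 0.0
0 0.05 [0.6347 0.2968 2.275  4.45   0.11   0.6699] 0.5373
0 0.2 [ 0.6164  0.35    1.9683 -0.1365  0.6451 -1.0446] 0.0
0 0.2 [0.6271 0.3508 2.25   4.45   0.11   0.6541] 0.3628
0 0.35 [ 0.646   0.3913  2.0546 -0.3904  0.4063 -0.7795] 0.0
0 0.35 [0.6168 0.4084 2.2154 4.45   0.11   0.6377] 0.1936
0 0.45 [ 0.6641  0.4373  2.1012 -0.801   0.2791 -0.3586] 0.0
0 0.45 [0.6398 0.4542 2.1909 4.45   0.1663 0.6516] 0.1063
11 0.05 [ 0.6296  0.2826  1.9769 -0.1645  0.6687 -1.0149] 0.0
11 0.05 [0.6278 0.2807 2.2685 4.45   0.11   0.6464] 0.3686
11 0.2 [ 0.6654  0.3182  2.0769 -0.4318  0.4292 -0.7319] 0.0
11 0.2 [0.6223 0.3344 2.2442 4.45   0.1125 0.6338] 0.1947
11 0.35 [ 0.6983  0.393   2.1563 -1.1768  0.2744  0.0358] 0.0
11 0.35 [0.6794 0.408  2.2167 4.45   0.2314 0.6749] 0.0708
11 0.45 [ 0.707   0.4406  2.138  -1.31    0.2934  0.18  ] 0.0863
11 0.45 [0.7172 0.4645 2.1948 4.4286 0.3181 0.7325] 0.0
```

Call:
apply_moves:
  motion:
    - [[0.016,0,0,0,0,0],[0.016,0,0,0,0,0],[0.016,0,0,0,0,0],[0.016,0,0,0,0,0],[0.016,0,0,0,0,0]]

```text
t: 5.15
tool_pos: [0.5093, -0.0423, 0.0172]
orientation: [0.0, 1.379, 0.175]
force: [0.5, -0.9, -0.9]
grip_width: 0.0877
```

Run:
```python
from kin import *
T0=pose(); B=boxR(np.radians(10)); R=toolR(B,np.radians(4)); G=np.array([.473+.028*.985,-.0486+.028*.174,.036])
T1=mk(R,G+.019*R[:,0]); lin(T0,T1,5); print(T1[:3,3])
q=bot.sense()['joints']
for k in (0,-.05,-.1): T1[:3,3]=G+.019*R[:,0]+k*B[:,0]; print(IK(T1,q)[0])
print('tool dir of -boxx', R.T@-B[:,0], 'up',R.T@[0,0,1])
```

```text
[-0.0002, 0.0, -0.0015, -0.0026, 1.4032, -0.0005]
[-0.0002, 0.0, -0.0015, -0.0026, 1.4032, -0.0005]
[-0.0002, 0.0, -0.0015, -0.0026, 1.4032, -0.0005]
[-0.0001, 0.0, -0.0015, -0.0026, 1.4032, -0.0005]
[-0.0001, 0.0, -0.0015, -0.0026, 1.4032, -0.0005]
[ 0.5019 -0.0435  0.017 ]
[-0.1226  0.5765  2.0405  0.0462  0.4583 -1.9087]
[-0.1563  0.5407  2.1428  0.0593  0.3926 -1.9556]
[-0.1982  0.5096  2.2421  0.0794  0.3258 -2.018 ]
tool dir of -boxx [-0.0698 -0.     -0.9976] up [-0.9976  0.      0.0698]
```

Call:
apply_moves:
  motion:
    - [[0,0,-0.0015,0,1.4,0],[0,0,-0.0015,0,1.4,0],[0,0,-0.0015,0,1.4,0],[0,0,-0.0015,0,1.4,0],[0,0,-0.0015,0,1.4,0]]

```text
t: 5.65
tool_pos: [0.5017, -0.0436, 0.0168]
orientation: [0.001, 1.502, 0.175]
force: [-0.3, -0.6, 0.8]
grip_width: 0.0881
```

Call:
apply_moves:
  motion:
    - [[0,0,0,0,0,0],[0,0,0,0,0,0],[0,0,0,0,0,0],[0,0,0,0,0,0],[0,0,0,0,0,0]]
  jaw: 1
  newtons: 35

```text
t: 6.15
tool_pos: [0.5019, -0.0433, 0.0163]
orientation: [0.004, 1.501, 0.179]
force: [-1.2, -0.5, 2.1]
grip_width: 0.0559
```

Call:
apply_moves:
  motion:
    - [[0,0,0,0,0,0],[0,0,0,0,0,0],[0,0,0,0,0,0],[-0.001,0,0,0,0,0],[0,0,0,0,0,0]]

```text
t: 6.65
tool_pos: [0.5021, -0.0432, 0.0171]
orientation: [0.005, 1.501, 0.18]
force: [0.2, 0.7, -1.8]
grip_width: 0.0557
```

Call:
apply_moves:
  motion:
    - [[-0.0005,0,-0.006,0,0,0],[-0.0008,0,-0.012,0,0,0],[-0.001,0,-0.014,0,0,0],[-0.001,0,-0.014,0,0,0],[-0.001,0,-0.014,0,0,0]]

```text
t: 7.15
tool_pos: [0.441, -0.0539, 0.0173]
orientation: [0.007, 1.502, 0.182]
force: [0.0, 0.7, -1.7]
grip_width: 0.056
```

Call:
apply_moves:
  motion:
    - [[-0.001,0,-0.014,0,0,0],[-0.001,0,-0.014,0,0,0],[-0.001,0,-0.012,0,0,0],[-0.0005,0,-0.006,0,0,0],[0,0,0,0,0,0]]

```text
t: 7.65
tool_pos: [0.3965, -0.0619, 0.0176]
orientation: [0.008, 1.502, 0.182]
force: [0.0, -0.5, -2.0]
grip_width: 0.0558
```

Run:
```python
from kin import *
T0=pose(); q=bot.sense()['joints']; print(q)
T1=T0.copy(); T1[2,3]+=.2; print(IK(T1,q)); lin(T0,T1,5)
R=toolR(boxR(np.radians(30)),np.radians(4)); T2=mk(R,[.42,.08,.22]); print(IK(T2,IK(T1,q)[0])); lin(T1,T2,5)
```

```text
[-0.2046  0.5045  2.2551  0.0831  0.319  -2.0277]
(array([-0.2046,  0.0611,  2.1386,  0.0338,  0.8782, -1.9704]), np.float64(1.6370423021470224e-10))
[-0.0399, 0.0, 0.0028, 0.0, -0.0, -0.0]
[-0.0399, 0.0, 0.0028, 0.0, -0.0, -0.0]
[-0.0399, 0.0, 0.0028, 0.0, -0.0, -0.0]
[-0.0399, 0.0, 0.0028, 0.0, -0.0, -0.0]
[-0.0399, 0.0, 0.0028, 0.0, -0.0, -0.0]
(array([ 0.1415,  0.1002,  2.0876,  0.0335,  0.8893, -1.9731]), np.float64(9.71445146547012e-16))
[0.0002, 0.0271, 0.0096, -3.9944, -0.0068, 0.272]
[0.0003, 0.0264, 0.0114, -3.9944, -0.0068, 0.272]
[0.0005, 0.0255, 0.0132, -3.9944, -0.0068, 0.272]
[0.0006, 0.0246, 0.015, -3.9944, -0.0068, 0.272]
[0.0007, 0.0234, 0.0167, -3.9944, -0.0068, 0.272]
```

Call:
apply_moves:
  motion:
    - [[-0.008,0,0.0006,0,0,0],[-0.016,0,0.001,0,0,0],[-0.022,0,0.0015,0,0,0],[-0.025,0,0.0018,0,0,0],[-0.025,0,0.0018,0,0,0]]

```text
t: 8.15
tool_pos: [0.398, -0.0618, 0.1154]
orientation: [-0.002, 1.5, 0.173]
force: [0.3, 0.5, -1.8]
grip_width: 0.0557
```

Call:
apply_moves:
  motion:
    - [[-0.025,0,0.0018,0,0,0],[-0.025,0,0.0018,0,0,0],[-0.025,0,0.0018,0,0,0],[-0.02,0,0.0014,0,0,0],[-0.009,0,0.0006,0,0,0]]

```text
t: 8.65
tool_pos: [0.3989, -0.0619, 0.2206]
orientation: [-0.02, 1.497, 0.156]
force: [0.4, 0.7, -2.0]
grip_width: 0.0559
```

Call:
apply_moves:
  motion:
    - [[0,0.015,0.005,-2,0,0.14],[0,0.0265,0.0095,-4,0,0.27],[0,0.0265,0.0115,-4,0,0.27],[0,0.0255,0.013,-4,0,0.27],[0.0005,0.0245,0.015,-4,0,0.27]]

```text
t: 9.15
tool_pos: [0.4144, 0.0684, 0.2213]
orientation: [-0.007, 1.501, 0.486]
force: [0.4, -0.1, -1.4]
grip_width: 0.0559
```

Call:
apply_moves:
  motion:
    - [[0.0005,0.0115,0.0085,-2,0,0.14],[0,0,0,0,0,0],[0,0,0,0,0,0],[0,0,0,0,0,0],[0,0,0,0,0,0]]

```text
t: 9.65
tool_pos: [0.4164, 0.0807, 0.2214]
orientation: [-0.006, 1.501, 0.517]
force: [-0.3, -0.1, -1.1]
grip_width: 0.056
```

Run:
```python
from h import *
print(bot.sense()['force'])
im,d,Tc,K=wrist(); np.savez('w2.npz',im=im,d=d,Tc=Tc,K=K,T=pose()); cv2.imwrite('pics/w2.png',im); print(pose())
for n in ('scene','top'):
    im,d,W=cloud(n); np.savez(f'{n}2.npz',im=im,d=d,W=W)
```

```text
[-0.2537 -0.1017 -1.0948]
[[ 0.0605 -0.4997  0.8641  0.4165]
 [ 0.0344  0.8662  0.4985  0.0808]
 [-0.9976 -0.0004  0.0695  0.2214]
 [ 0.      0.      0.      1.    ]]
```

View pics/w2.png

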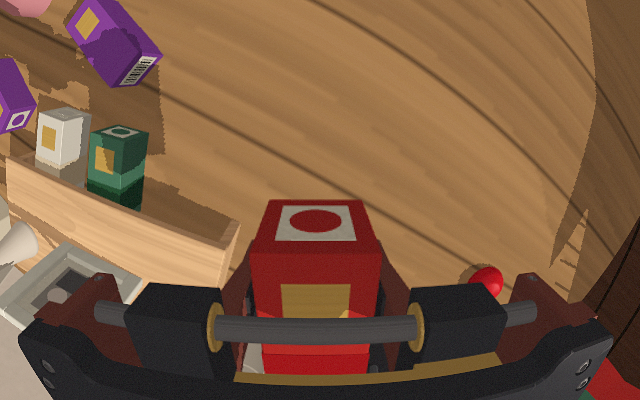

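The wrist view shows the red box held square in the gripper (the front panel is at 275–355, 205–240). The scanner is hidden behind the gripper. I'll measure the head from the scene and top depth, fitting planes to its back, top and side faces.

Run:
```python
from h import *
S=[cloud('scene') for _ in range(6)]; T=[cloud('top') for _ in range(6)]
Ws=np.nanmean([s[2] for s in S],0); Wt=np.nanmean([s[2] for s in T],0)
np.savez('avg.npz',Ws=Ws,Wt=Wt,ims=S[0][0],imt=T[0][0])
print('noise',np.nanstd([s[2][225,445] for s in S],0))
def fit(P):
    for _ in range(15):
        c=np.median(P,0); c=P.mean(0); n=np.linalg.svd(P-c)[2][2]; r=(P-c)@n; k=np.abs(r)<max(2.2*r.std(),.002)
        if k.all(): break
        P=P[k]
    return n*np.sign(n[np.abs(n).argmax()]),c,r.std(),len(P)
v,u=np.mgrid[0:400,0:640]
def reg(W,poly):
    m=np.zeros((400,640),np.uint8); cv2.fillPoly(m,[np.array(poly)],1); P=W[m>0]; return P[~np.isnan(P).any(1)]
# scene crop coords /4 + (400,165)
c=lambda L:[[int(round(400+x/4)),int(round(165+y/4))] for x,y in L]
back=reg(Ws,c([(178,160),(243,135),(240,205),(175,225)]))
top=reg(Ws,c([(140,108),(215,94),(240,118),(172,142)]))
side=reg(Ws,c([(135,125),(158,155),(158,215),(135,190)]))
ct=lambda L:[[int(round(180+x/4)),int(round(130+y/4))] for x,y in L]
top2=reg(Wt,ct([(490,122),(562,98),(572,150),(508,172)]))
for n,P in (('back',back),('top',top),('side',side),('top2',top2)): print(n,len(P),*fit(P))
```

```text
noise [0.0013 0.0008 0.002 ]
back 304 [0.9142 0.2471 0.3212] [0.692  0.3613 0.2191] 0.0006162300883063673 304
top 187 [-0.2743 -0.0758  0.9587] [0.661  0.3449 0.256 ] 0.000705491931044296 180
side 116 [-0.3254  0.9452 -0.0286] [0.6856 0.3152 0.2281] 0.0007348203604439092 94
top2 283 [0.4715 0.7419 0.4768] [0.6906 0.0336 0.0808] 0.012625349741652032 276
```

Run:
```python
from h import *
A=np.load('avg.npz'); W0=np.load('top.npz')['W']; Wt=A['Wt']; Ws=A['Ws']
def fit(P):
    for _ in range(15):
        c=P.mean(0); n=np.linalg.svd(P-c)[2][2]; r=(P-c)@n; k=np.abs(r)<max(2.2*r.std(),.002)
        if k.all(): break
        P=P[k]
    return n*np.sign(n[np.abs(n).argmax()]),c,r.std(),len(P)
def reg(W,poly):
    m=np.zeros((400,640),np.uint8); cv2.fillPoly(m,[np.array(poly)],1); P=W[m>0]; return P[~np.isnan(P).any(1)]
ct=lambda L:[[int(round(180+(x-400)/4)),int(round(130+y/4))] for x,y in L]
for W in (W0,Wt): print(*fit(reg(W,ct([(490,122),(562,98),(572,150),(508,172)]))))
# extents along estimated axes, both views
for yaw,t in ((15.3,.308),):
    R=boxR(np.radians(yaw),t)
    X=R[:,0]@[.692,.3613,.2191]-.030; Zc=R[:,2]@[.661,.3449,.256]-.045
    for n,W,z0 in (('scene',Ws,.18),('top',Wt,.2),('top0',W0,.2)):
        m=(np.abs(W[...,0]-.66)<.09)&(np.abs(W[...,1]-.345)<.09)&(W[...,2]>z0); P=W[m]@R; k=np.abs(P[:,2]-Zc)<.047; P=P[k]
        h,e=np.histogram(P[:,1],bins=np.arange(P[:,1].min(),P[:,1].max()+.004,.004)); print(n,np.percentile(P[:,1],[1,5,50,95,99])); print(np.c_[e[:-1],h].tolist())
        print(' x ext',np.percentile(P[:,0],[1,3,97,99])-X,' z',np.percentile(P[:,2],[1,99])-Zc)
    print('side y->o',R[:,1]@[.6856,.3152,.2281]+.039)
    for Y in (R[:,1]@[.6856,.3152,.2281]+.039,): print('origin',R@[X,Y,Zc])
# foot: dark low points
im=np.load('top.npz')['im']; V=im.max(2); m=(V<75)&(np.hypot(W0[...,0]-.65,W0[...,1]-.33)<.09)&(W0[...,2]<.035); 
cn=max(cv2.findContours(m.astype(np.uint8),0,1)[0],key=cv2.contourArea); (cx,cy),r=cv2.minEnclosingCircle(cn); print('foot px',cx,cy,r, W0[int(cy),int(cx)])
```

```text
[-0.3163 -0.0858  0.9448] [0.6551 0.3447 0.2512] 0.0027770767713975845 266
[-0.3304 -0.0943  0.9391] [0.6542 0.3455 0.2512] 0.0013477725866072445 266
scene [0.1054 0.1119 0.1477 0.1928 0.2129]
[[0.10468269502153116, 41.0], [0.10868269502153116, 21.0], [0.11268269502153117, 15.0], [0.11668269502153117, 5.0], [0.12068269502153117, 171.0], [0.12468269502153118, 72.0], [0.12868269502153118, 60.0], [0.13268269502153118, 46.0], [0.1366826950215312, 51.0], [0.1406826950215312, 43.0], [0.1446826950215312, 49.0], [0.1486826950215312, 48.0], [0.1526826950215312, 42.0], [0.1566826950215312, 50.0], [0.1606826950215312, 43.0], [0.1646826950215312, 50.0], [0.16868269502153121, 44.0], [0.17268269502153122, 44.0], [0.17668269502153122, 52.0], [0.18068269502153123, 42.0], [0.18468269502153123, 44.0], [0.18868269502153123, 36.0], [0.19268269502153124, 27.0], [0.19668269502153124, 14.0], [0.20068269502153124, 0.0], [0.20468269502153125, 0.0], [0.20868269502153125, 5.0], [0.21268269502153125, 11.0], [0.21668269502153126, 2.0]]
 x ext [-0.0258 -0.0198  0.031   0.0313]  z [-0.0383  0.0459]
top [0.1089 0.1
[... 1301 characters left out ...]
0], [0.15603118489820383, 28.0], [0.16003118489820384, 28.0], [0.16403118489820384, 24.0], [0.16803118489820384, 26.0], [0.17203118489820385, 23.0], [0.17603118489820385, 24.0], [0.18003118489820386, 25.0], [0.18403118489820386, 25.0], [0.18803118489820386, 25.0], [0.19203118489820387, 19.0], [0.19603118489820387, 21.0], [0.20003118489820387, 11.0], [0.20403118489820388, 0.0], [0.20803118489820388, 8.0], [0.21203118489820388, 10.0], [0.2160311848982039, 9.0], [0.2200311848982039, 2.0]]
 x ext [-0.0309 -0.029   0.0314  0.0319]  z [-0.0098  0.0465]
side y->o 0.16211713524163832
origin [0.6653 0.3501 0.2105]
foot px 227.18023681640625 172.69186401367188 15.354803085327148 [0.6668 0.3506 0.0154]
```

Run:
```python
from h import *
A=np.load('avg.npz'); T=pose()
def fit(P):
    for _ in range(15):
        c=P.mean(0); n=np.linalg.svd(P-c)[2][2]; r=(P-c)@n; k=np.abs(r)<max(2.2*r.std(),.002)
        if k.all(): break
        P=P[k]
    return n*np.sign(n[np.abs(n).argmax()]),c,r.std(),len(P)
B=T[:3,:3]@toolR(np.eye(3),np.radians(4)).T   # nominal box axes
o=T[:3,3]-.019*T[:3,0]-B@[-.032,0,.036]; print('nominal origin',o); print(B)
for n,W,im in (('scene',A['Ws'],A['ims']),('top',A['Wt'],A['imt'])):
    H,S,V=cv2.split(cv2.cvtColor(im,cv2.COLOR_BGR2HSV)); L=(W-o)@B
    near=(np.abs(L[...,0])<.075)&(np.abs(L[...,1])<.04)&(L[...,2]>-.02)&(L[...,2]<.085)
    red=near&((H<8)|(H>170))&(S>120)&(V>40)
    for nm,k in (('top',red&(L[...,2]>.055)&(L[...,0]>-.01)&(L[...,0]<.057)),('back',near&(L[...,0]>.05)&(L[...,2]<.056)&(L[...,2]>.004))):
        if k.sum()<20: continue
        f=fit(L[k]); print(n,nm,k.sum(),'n',f[0],'c',f[1],f[2])
    k=near&(L[...,2]>.05)&(L[...,0]>-.01); print('ext x,y',np.percentile(L[k][:,0],[97,99.5]),np.percentile(L[k][:,1],[1,99]))
```

```text
nominal origin [0.4432 0.0968 0.2044]
[[ 0.8655 -0.501  -0.0001]
 [ 0.501   0.8655  0.0004]
 [-0.0001 -0.0004  1.    ]]
scene top 355 n [ 0.0039 -0.0005  1.    ] c [ 0.0237 -0.0031  0.0661] 0.0007185598218469247
scene back 177 n [ 1.     -0.0067 -0.0038] c [ 0.0554 -0.0039  0.0305] 0.0005821677552356217
ext x,y [0.0556 0.0561] [-0.031   0.0248]
top top 301 n [-0.0058  0.014   0.9999] c [ 0.0313 -0.0019  0.0635] 0.0010134295632538118
ext x,y [0.0569 0.0583] [-0.0276  0.0277]
```

```bash
cat > tgt.py <<'E'
from kin import *
Rh=boxR(np.radians(15.4),.325); oh=np.array([.6655,.350,.210])
Bt=toolR(np.eye(3),np.radians(4))           # tool axes in box axes
g=np.array([-.032,0,.036])+.019*Bt[:,0]     # TCP in box
lab=np.array([.0565,-.0005,.033])
def target(back=0.): return mk(Rh@Bt, oh+Rh@(np.array([-.134-back,0,0])-lab+g))
E
python3 - <<'E'
from tgt import *
T0=pose(); q=bot.sense()['joints']; print(q)
T1=target(.03); a=IK(T1,q); b=IK(target(),a[0]); print(a,b,T1[:3,3])
lin(T0,T1,15)
r=Ro.from_matrix(T1[:3,:3]@T0[:3,:3].T).as_rotvec()
x=q
for k in (.25,.5,.75,1): x,e=IK(mk(Ro.from_rotvec(r*k).as_matrix()@T0[:3,:3],T0[:3,3]*(1-k)+T1[:3,3]*k),x); print(x,e)
E
```

```text
[ 0.1465  0.093   2.0919  0.0326  0.8921 -1.9687]
(array([ 0.639 ,  0.3559,  2.1657, -0.5175,  0.2852, -0.7269]), np.float64(4.440892098500626e-15)) (array([ 0.6157,  0.365 ,  2.107 , -0.4245,  0.3231, -0.8438]), np.float64(5.551115123125783e-16)) [0.4408 0.2886 0.1147]
[0.0077, 0.0111, 0.0078, 0.956, -1.2348, -0.2245]
[0.0078, 0.0113, 0.0074, 0.956, -1.2348, -0.2245]
[0.0079, 0.0115, 0.0071, 0.956, -1.2348, -0.2245]
[0.008, 0.0116, 0.0067, 0.956, -1.2348, -0.2245]
[0.0081, 0.0117, 0.0064, 0.956, -1.2348, -0.2245]
[0.0082, 0.0119, 0.006, 0.956, -1.2348, -0.2245]
[0.0083, 0.012, 0.0056, 0.956, -1.2348, -0.2245]
[0.0083, 0.0121, 0.0052, 0.956, -1.2348, -0.2245]
[0.0084, 0.0122, 0.0048, 0.956, -1.2348, -0.2245]
[0.0085, 0.0124, 0.0045, 0.956, -1.2348, -0.2245]
[0.0085, 0.0125, 0.0041, 0.956, -1.2348, -0.2245]
[0.0085, 0.0126, 0.0037, 0.956, -1.2348, -0.2245]
[0.0086, 0.0127, 0.0033, 0.956, -1.2348, -0.2245]
[0.0086, 0.0127, 0.0029, 0.956, -1.2348, -0.2245]
[0.0086, 0.0128, 0.0025, 0.956, -1.2348, -0.2245]
[ 0.2634  0.1309  2.1341  0.0325  0.7274 -1.7916] 1.1102230246251565e-15
[ 0.3874  0.1881  2.1629 -0.0155  0.5583 -1.5692] 8.985519482382522e-14
[ 0.5143  0.2641  2.1745 -0.1629  0.4002 -1.2499] 2.349343074600106e-10
[ 0.639   0.3559  2.1657 -0.5175  0.2852 -0.7269] 7.918665723138929e-13
```

Feasible, with no limit reached. I'll go to the standoff.

Call:
apply_moves:
  motion:
    - [[0.0077,0.0111,0.0078,0.956,-1.235,-0.2245],[0.0078,0.0113,0.0074,0.956,-1.235,-0.2245],[0.0079,0.0115,0.0071,0.956,-1.235,-0.2245],[0.008,0.0116,0.0067,0.956,-1.235,-0.2245],[0.0081,0.0117,0.0064,0.956,-1.235,-0.2245]]

```text
t: 10.9
tool_pos: [0.4247, 0.151, 0.1857]
orientation: [-0.053, 1.392, 0.387]
force: [0.7, -0.7, -1.8]
grip_width: 0.0558
```

Call:
apply_moves:
  motion:
    - [[0.0082,0.0119,0.006,0.956,-1.235,-0.2245],[0.0083,0.012,0.0056,0.956,-1.235,-0.2245],[0.0083,0.0121,0.0052,0.956,-1.235,-0.2245],[0.0084,0.0122,0.0048,0.956,-1.235,-0.2245],[0.0085,0.0124,0.0045,0.956,-1.235,-0.2245]]

```text
t: 11.4
tool_pos: [0.4328, 0.2201, 0.15]
orientation: [-0.032, 1.283, 0.322]
force: [-0.3, 0.8, -1.9]
grip_width: 0.0559
```

Call:
apply_moves:
  motion:
    - [[0.0085,0.0125,0.0041,0.956,-1.235,-0.2245],[0.0085,0.0126,0.0037,0.956,-1.235,-0.2245],[0.0086,0.0127,0.0033,0.956,-1.235,-0.2245],[0.0086,0.0127,0.0029,0.956,-1.235,-0.2245],[0.0086,0.0128,0.0025,0.956,-1.235,-0.2245]]

```text
t: 11.9
tool_pos: [0.4411, 0.2894, 0.1144]
orientation: [0.001, 1.175, 0.269]
force: [0.8, 0.2, -1.5]
grip_width: 0.0557
```

Run:
```python
from tgt import *
s=bot.sense(); print(s['joints'],s['force'],s['t'],s['tool_pos']); lin(pose(),target(),5)
```

```text
[ 0.6401  0.3574  2.165  -0.5217  0.2841 -0.7208] [ 0.7906  0.157  -1.5341] 11.9 [0.4411 0.2894 0.1144]
[0.0003, -0.0001, 0.0059, -0.0103, 0.0103, -0.0021]
[0.0003, -0.0001, 0.0059, -0.0103, 0.0103, -0.0021]
[0.0003, -0.0001, 0.0059, -0.0103, 0.0103, -0.0021]
[0.0003, -0.0001, 0.0059, -0.0103, 0.0103, -0.0021]
[0.0003, -0.0001, 0.0059, -0.0103, 0.0103, -0.0021]
```

Call:
apply_moves:
  motion:
    - [[0.0003,0,0.006,0,0,0],[0.0003,0,0.006,0,0,0],[0.0003,0,0.006,0,0,0],[0.0003,-0.0003,0.006,0,0,0],[0.0003,-0.0003,0.0055,0,0,0]]

```text
t: 12.4
tool_pos: [0.4689, 0.2952, 0.1253]
orientation: [0.001, 1.175, 0.269]
force: [-0.5, 0.8, -1.3]
grip_width: 0.056
```

Run:
```python
from tgt import *
T=pose(); print(np.abs(T-target()).max())
def fit(P):
    for _ in range(15):
        c=P.mean(0); n=np.linalg.svd(P-c)[2][2]; r=(P-c)@n; k=np.abs(r)<max(2.2*r.std(),.002)
        if k.all(): break
        P=P[k]
    return n*np.sign(n[np.abs(n).argmax()]),c,r.std(),len(P)
B=T[:3,:3]@Bt.T; o=T[:3,3]-B@g; print('origin',o)
for n in ('scene','top'):
    C=[cloud(n) for _ in range(5)]; W=np.nanmean([c[2] for c in C],0); im=C[0][0]; cv2.imwrite(f'pics/f_{n}.png',im)
    H,S,V=cv2.split(cv2.cvtColor(im,cv2.COLOR_BGR2HSV)); L=(W-o)@B
    near=(np.abs(L[...,0])<.075)&(np.abs(L[...,1])<.04)&(L[...,2]>-.02)&(L[...,2]<.085)
    red=near&((H<8)|(H>170))&(S>120)&(V>40)
    for nm,k in (('top',red&(L[...,2]>.055)&(L[...,0]>-.01)&(L[...,0]<.055)),('back',near&(L[...,0]>.045)&(L[...,2]<.056)&(L[...,2]>.004))):
        if k.sum()>20: f=fit(L[k]); print(n,nm,k.sum(),f[0],f[1],f[2])
    k=near&(L[...,2]>.05)&(L[...,0]>-.01); print('ext x,y',np.percentile(L[k][:,0],[97,99.5]),np.percentile(L[k][:,1],[1,99]))
a=cv2.imread('pics/f_scene.png')[130:270,340:520]; b=cv2.imread('pics/f_top.png')[120:260,170:350]
cv2.imwrite('pics/f.png',cv2.hconcat([cv2.resize(x,(400,311),interpolation=2) for x in (a,b)]))
z=cv2.imread('pics/f_scene.png'); cv2.imwrite('pics/f_s.png',z)
```

```text
0.0010617672763698488
origin [0.5022 0.3043 0.119 ]
scene top 226 [ 0.0013 -0.0009  1.    ] [ 0.0234 -0.0041  0.0667] 0.0006335894288265313
scene back 241 [ 1.     -0.0068 -0.0011] [ 0.0566 -0.0043  0.031 ] 0.0008330127122003861
ext x,y [0.0572 0.0578] [-0.0317  0.0239]
top top 345 [0.0153 0.0057 0.9999] [0.0232 0.0004 0.0632] 0.0011475127456630641
top back 54 [ 1.     -0.0031  0.002 ] [ 0.0572 -0.0013  0.0318] 0.0003654293474350479
ext x,y [0.0567 0.0573] [-0.0279  0.0277]
```

View pics/f_top.png

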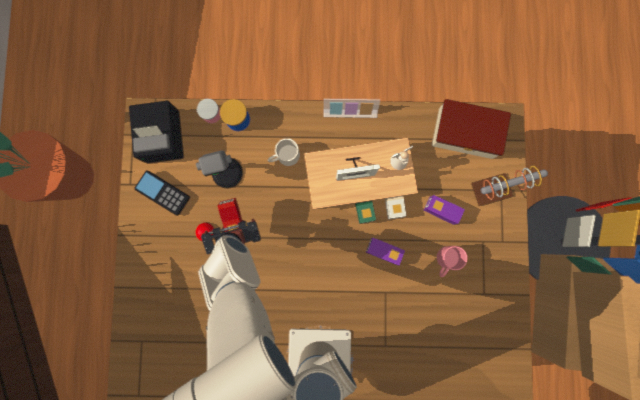

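View pics/f_scene.png

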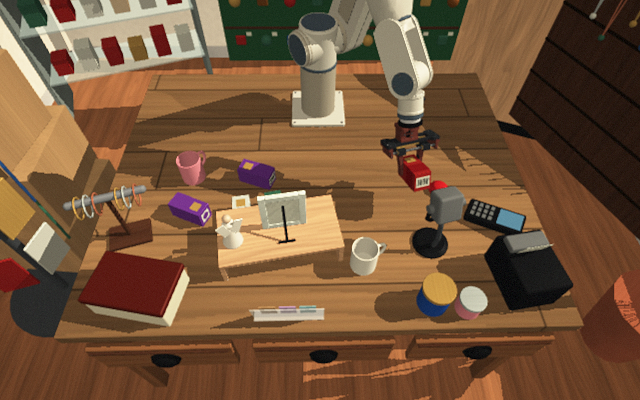

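The box is within about 1–2 mm and 0.5° of target in both views. I'll shift it 1 mm sideways, let it settle, and check.

Call:
apply_moves:
  motion:
    - [[0,0.001,0,0,0,0],[0,0,0,0,0,0],[0,0,0,0,0,0],[0,0,0,0,0,0],[0,0,0,0,0,0]]

```text
t: 13.4
tool_pos: [0.4677, 0.2964, 0.1246]
orientation: [-0.0, 1.176, 0.269]
force: [0.2, 0.5, -2.7]
grip_width: 0.0557
```

Run:
```python
from tgt import *
s=bot.sense(); print(s['t'],s['dq'],s['force'],s['grip_width']); print(target()[:3,:3].T@(pose()-target())[:3,3])
a=np.load('top.npz')['W']; im0=np.load('top.npz')['im']; im1=cv2.imread('pics/f_top.png')
for n,(x0,y0,x1,y1) in dict(riser=(300,135,420,200),green_white=(354,195,410,225),scanner=(190,145,245,190),mugs=(270,135,300,170),pink=(435,243,470,278),purple=(362,235,408,268)).items():
    d=cv2.absdiff(im0,im1)[y0:y1,x0:x1].max(2); print(n,(d>60).mean().round(4))
bot.close_job()
```

```text
13.4 [ 0.0002 -0.0017 -0.0006 -0.0002 -0.0017 -0.0002] [ 0.1547  0.54   -2.6998] 0.05570965928067615
[-0.0005  0.0003 -0.0003]
riser 0.0
green_white 0.0
scanner 0.0
mugs 0.0
pink 0.1624
purple 0.002
the job is handed in; nothing more can be done
```

The red box is out from under the riser and held up in front of the scanner window. It is right way up and still in the gripper, and I handed the job in at 13.4 s. I gripped its front end, drew it about 107 mm straight out along the table, then lifted it clear.

**Position:** The tool ended within about 0.6 mm of its target pose. Just before a last 1 mm sideways correction, the depth views put the box within about 1–2 mm of centre, with its faces within about 1° of square to the head as I measured it. The barcode is about 10 cm from the window. The wrist camera could not see the window, so I measured the head's pose from its back and top faces. The different faces gave a tilt of 0.29–0.35 rad, and I used 0.325.

**Stability:** The arm was still, the gripper opening stayed at 56 mm, and forces were about 3 N or less in every reading.

**Everything else:** The before and after top views show no change at the riser with its figurines, the green and white boxes, the scanner or the white mug. The nearby purple look-alike barely changed (0.2% of pixels). The pink mug's patch did change in 16% of its pixels. The mug appears in the same place in the picture, so I think this is the arm's shadow, but I did not check it further. I did not compare the dome, because the gripper partly covers it in the final view.

**Correction on the way:** My first approach leaned the tool too far and ran into wrist joint limits above the box. I backed off without touching anything and used a smaller lean.

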